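# Put the hanging board away in the leaning rack

## Task

Lift the bamboo board off the two-pronged hanger and slide it, handle hole at the top, down into the leaning slot of the wooden board rack until it is fully home and centred sideways, then let go. The slotted block has been slid some way nearer or farther on its base, so look or feel for the slot and do not ram the board against it. Leave the tape dispenser, pen pot and clothes peg where they are.

Things in the scene. Friction and masses are not known exactly. Their poses are not given: they have to be found in the camera images.
- board: Bamboo board 12 thick (its x) x 140 wide (y) x 170 tall (z), 0.2 kg, both faces alike. Origin: centre of its lower edge; z points up to the handle end. A handle hole 96 wide (y) x 24 tall runs through at z 118 to 142, so a bar 28 tall spans the top. At the start it hangs upright by that bar on the hanger's prongs, y parallel to the hanger's y within 0.03 rad.
- board_top (a point): Centre of the board's top edge, 170 mm up its z. Here the top bar can be pinched across its 12 mm from above, between the prongs.
- hanger: Fixed hanger; origin on the counter. Wooden foot plate (x -55 to 95, y -80 to 80, 12 thick), two chrome rods 6 mm thick at y = -30 and +30: each rises at x = 70, bends and runs level towards -x as a prong. Nothing stands higher than the prong tips. The board hangs at x of about -20.
- prong_end (a point): Midway between the two prong ends: hanger x = -55, at the height of the prongs' upper side, 200 mm above the counter. The prongs end here in upturned tips 8 mm higher than that, so the board must be raised 9 to 17 mm and drawn off towards the hanger's -x, clear of the tips.
- rack: Fixed wooden board rack; origin on the counter, centre of its base, 200 (x) x 150 (y) x 12. On it a wooden block holds one straight slot along y, 150 long, open at its ends, 14.5 wide, leaning 30 degrees: up out of the slot is u = (-0.5, 0, 0.866), across it n = (0.866, 0, 0.5) in rack axes. Board home: its lower edge lies on the slot's floor.
- slot_mid (a point): Centre of the slot's flat floor (square to u) if the block stood at its middle setting: rack x 40, z 45 mm. The block really stands d = -12 to +12 mm from there along rack x, not told: find it by camera or touch. Back rest on the -x side: reaches 95 mm up u. Lip on the +x side: 30 mm, with a bevel 37 mm up. Both 10 thick; the rest can be felt above the lip.
- dispenser: Bystander: chrome lever-arm tape dispenser, 140 (x) x 68 x 90 tall, origin at its underside.
- penpot: Bystander: bamboo pen pot with markers, 76 diameter, 150 tall with the markers, origin at its underside.
- peg: Bystander: teal plastic clothes peg, 75 (x) x 14 x 15 tall, origin at its underside.
Mind the look-alikes: they are no part of the job. What is shaped like the rack but orange is not meant.

How it is judged:
On the way:
1. the board is lifted off and held clear of the prongs (x of board_top in the frame of hanger below -0.064 m and contact force between board and hanger below 0.1 N and contact force between board and the fingers above 1 N and height (world z) of board above 0.04 m), for 0.1 s.
At the end, for the whole second after the job is handed in: The board stands in the leaning slot, handle end up, leaning with the slot (23 to 38 degrees, top towards the rack's -x), lower edge within 5 mm of the slot floor's height, centred along the slot within 20 mm, square within 0.1 rad, resting on the rack, released and at rest (z of board in the frame of rack between 0.04 and 0.05 m and x of board in the frame of rack between 0.022 and 0.058 m and y of board in the frame of rack between -0.02 and 0.02 m and x of board_top in the frame of rack below -0.015 m and angle between board's own z axis and vertical between 0.4 and 0.66 rad and angle between the y axis of board and the y axis of rack, either way round below 0.1 rad and contact force between board and rack above 0.3 N and linear speed of board below 0.02 m/s and angular speed of board below 0.1 rad/s); the robot touches nothing.
It fails at once if dispenser pushed more than 30 mm from its place (distance of dispenser from where it was at the start of the episode above 0.03 m).
It fails at once if penpot pushed more than 30 mm from its place (distance of penpot from where it was at the start of the episode above 0.03 m).
It fails at once if peg pushed more than 30 mm from its place (distance of peg from where it was at the start of the episode above 0.03 m).
It fails at once if the board is rammed against the rack (over 70 N) (contact force between board and rack above 70 N).
It also fails if it takes over 61 s, if anything falls off the work surface, if the arm or the gripper's body presses on something with over 40 N, if the wrist force passes 120 N, or if a joint passes its speed limit or range.

## Robot

A 6-joint arm with a two-finger parallel gripper is mounted at the origin on the work surface. World frame = base frame: x ahead of the robot, y to its left, z up, the work surface at z = 0. Lengths are in m, angles in rad, forces in N, time in s.
With the tool pointing down it reaches from about 0.25 to 0.775 m from the base axis. Payload 4 kg.
Tool frame: the origin (TCP) lies midway between the tips of the shut fingers; the grasp point (between the pads) lies 19 mm behind it; z points along the fingers, y is the line along which they close (so a half turn about z gives the same grasp; the last joint's range is limited). The gripper opens to 94 mm and grips with 3 to 60 N. Pads are 16 mm wide; open, the fingers measure 119 mm over their backs; the gripper's body (75 mm by 177 mm) begins 78 mm behind the grasp point.
Start: joints at [-1.428, 0.087, 1.371, -0, 1.684, -0.103], TCP at [0.134, -0.533, 0.206] pointing down, gripper open.
Joint ranges: [-3.1, 3.1], [-0.76, 2.03], [0.27, 2.55], [-1.08, 4.22], [0.17, 2.65], [-2.57, 2.57]. Speed limits (rad/s): [2.79, 2.79, 3.14, 3.14, 3.14, 3.14].

## Interface

Orientations are given as a unit quaternion [x, y, z, w].
In Python, from bench import ctrl gives the robot as it stands.
- The arm moves only by the shell command python3 -m handwheel 'ROWS' [FORCE]. ROWS is JSON, a list of rows, each an object with "rot": the turn, a rotation vector about the tool's x, y, z in rad, a list of three; "translation": the shift along the tool's x, y, z in m, a list of three; "grip": the finger opening in m, from 0 to 0.094. In form: [{"rot": [ax, ay, az], "translation": [x, y, z], "grip": grip}, ...]. A call has 1 to 8 rows; each row shifts and turns the commanded pose from where the row before left it, along the tool's axes as they then stand; what a row does not reach is not made up. A row lasts 1/8 s, in which the tool goes at most 62.5 mm and 10.7 degrees, less where a joint would pass 70% of its speed; a pose out of reach is approached as far as the arm can. A call is refused whole if a number of a shift passes 0.0625 or a number of a turn 0.188, either way. A call with a gripper value outside its range is refused whole. The fingers move at their own pace and stop on an object; FORCE is the grip in N (left out, the last holds). Time passes only in rows, so rows that do not move let the fingers close. It gives the time, the measured TCP pose, the force, the opening and the grip force at its end, in the units of the state.
- ctrl.state(): the state, without advancing time (a new reading comes with each control period).
- ctrl.capture(name): name is "scene" or "top"; returns (picture, depth): 400x640x3 uint8, red, green, blue; 400x640 float32, m along the optical axis (not along the pixel's ray), 0 where there is no reading.
- ctrl.camera_model(name): a dict with "fx", "fy", "cx", "cy" (pixels), "dist_coeffs" ([k1, k2, p1, p2, k3] as OpenCV has them; the pictures are not rectified), "camera_from_world" (4x4, takes a point from world to camera coordinates). Camera axes: x right, y up, looking along -z (the intrinsics and any distortion apply to the point x, -y, -z); pixel columns grow to the right and rows downward; lengths in m; the calibration is good to about 2 mm. A picture is of the moment at which its call begins. camera_model takes no time and is no camera call.
- ctrl.finish_job(): hands the job in; it is judged then, once.
The state is a dict: "time": time; "joint_pos": joint angles; "qvel": joint speeds; "effort": joint torques, N m; "eef_pos": TCP position; "orientation": TCP orientation; "contact_force": force on the tool from outside, world axes, zero at the start; "ft_torque": the same for the moment, N m; "gripper_width": finger opening in m; "grip_force": force on a finger pad.
Only numpy, scipy, OpenCV 4.12 (cv2) and the standard library are available. Lean on these libraries where they do the work, as an engineer would, in place of code of your own. Each camera call takes 0.05 s, during which the arm holds its last target. There are 200 camera calls.

## Working session

There is one attempt and no reset: what is moved stays moved. The work goes in short steps, Python scripts to look and compute and a shell command to move; the robot and the scene stay as the last step left them, time stands still between calls to the robot, and variables do not carry over. Pictures are saved under pics/ and viewed, at most 10 in all, crops included, and the job is handed in when it is done.

```bash
ls; mkdir -p pics
cat > h.py <<'E'
import numpy as np, cv2
from bench import ctrl
def cap(n):
    p,d=ctrl.capture(n); m=ctrl.camera_model(n); np.savez(f'{n}.npz',p=p,d=d)
    return p,d,m
def load(n):
    z=np.load(f'{n}.npz'); return z['p'],z['d'],ctrl.camera_model(n)
def world(m,d):
    v,u=np.mgrid[:400,:640]
    K=np.array([[m['fx'],0,m['cx']],[0,m['fy'],m['cy']],[0,0,1.]])
    q=cv2.undistortPoints(np.stack([u,v],-1).reshape(-1,1,2).astype(float),K,np.array(m['dist_coeffs'],float)).reshape(400,640,2)
    c=np.stack([q[...,0]*d,-q[...,1]*d,-d,np.ones_like(d)],-1)
    w=c@np.linalg.inv(np.array(m['camera_from_world'])).T
    w=w[...,:3]; w[d==0]=np.nan
    return w
E
python3 - <<'E'
from h import *
for n in ('scene','top'):
    p,d,m=cap(n); cv2.imwrite(f'pics/{n}1.png',p[...,::-1])
    print(n,np.linalg.inv(np.array(m['camera_from_world'])).round(3).tolist(),m['fx'])
s=ctrl.state(); print(s)
E
```

```text
pics
scene [[0.55, -0.699, 0.458, 1.079], [0.835, 0.461, -0.299, -0.372], [-0.002, 0.547, 0.837, 1.143], [0.0, 0.0, 0.0, 1.0]] 517.4157248142312
top [[-0.003, 0.993, -0.116, 0.44], [-1.0, -0.002, 0.008, -0.048], [0.007, 0.116, 0.993, 1.338], [0.0, 0.0, 0.0, 1.0]] 399.7003675024089
{'time': 0.1, 'joint_pos': array([-1.42811526e+00,  8.78681780e-02,  1.37207163e+00, -2.50040176e-05,
        1.68358971e+00, -1.03103810e-01]), 'qvel': array([-0.00114354,  0.00024466, -0.00279329,  0.00024515,  0.00218544,
       -0.0003754 ]), 'effort': array([ 1.69437182e-03, -3.41252697e+01, -3.03302693e+01,  7.20227603e-02,
        3.04885267e-02, -8.76142371e-05]), 'eef_pos': array([ 0.13374069, -0.53299394,  0.20444425]), 'orientation': array([ 9.92457929e-01,  1.22581897e-01, -3.15842255e-05, -9.67998906e-04]), 'contact_force': array([-0.10935251,  0.37852346,  0.24900629]), 'ft_torque': array([ 0.04725733,  0.03374791, -0.00704839]), 'grip_force': 0.0, 'gripper_width': 0.09373439368671223}
```

View pics/scene1.png

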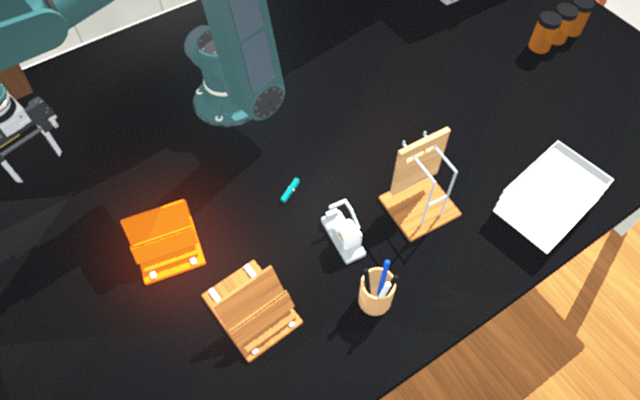

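View pics/top1.png

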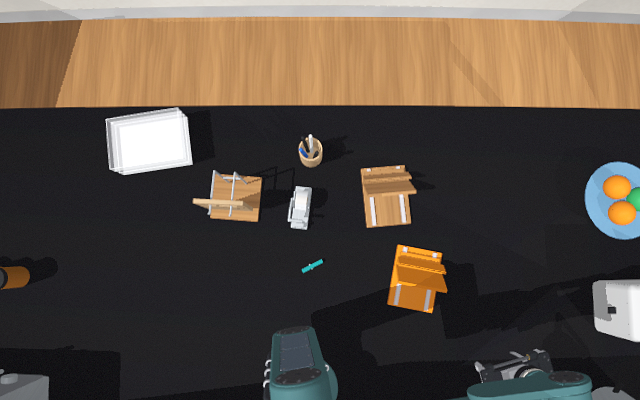

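Look-alikes: the rack could be the wooden one (top 387,197; scene 252,310) or the orange one (top 418,278; scene 163,242). The wooden one is the right choice. The board could be the bamboo plate on the hanger (top 218,204; scene 420,160), and the bamboo pen pot (scene 377,290) is not it. I'll check with a close crop and heights.

Run:
```python
from h import *
p,d,m=load('scene'); 
a=cv2.resize(p[250:370,190:310],(480,480),interpolation=cv2.INTER_CUBIC)
b=cv2.resize(p[120:245,370:470],(384,480),interpolation=cv2.INTER_CUBIC)[:,:310]
cv2.imwrite('pics/crop.png',np.hstack([a,b])[...,::-1])
for n,pts in (('scene',[(215,295),(250,268),(235,285),(262,292),(275,310),(258,352),(298,320),(250,340),(393,190),(398,150),(450,130),(447,145)]),('top',[(387,215),(387,195),(387,185),(387,178),(387,170),(365,170),(410,168),(367,225),(410,222),(195,202),(230,208),(240,205)])):
    p,d,m=load(n); w=world(m,d)
    for u,v in pts: print(n,u,v,w[v,u].round(3),p[v,u])
```

```text
scene 215 295 [ 0.552 -0.324  0.017] [255 255 255]
scene 250 268 [ 0.537 -0.222  0.019] [255 255 255]
scene 235 285 [ 0.554 -0.273  0.015] [251 203 124]
scene 262 292 [ 0.636 -0.238  0.091] [217 155  95]
scene 275 310 [ 0.677 -0.232  0.063] [215 151  93]
scene 258 352 [ 0.722 -0.306  0.015] [249 224 188]
scene 298 320 [ 0.708 -0.194  0.015] [254 223 137]
scene 250 340 [ 0.694 -0.309  0.028] [180 126  80]
scene 393 190 [0.576 0.169 0.081] [216 177 129]
scene 398 150 [0.565 0.171 0.228] [210 165 120]
scene 450 130 [0.462 0.478 0.001] [233 183 131]
scene 447 145 [0.501 0.432 0.002] [57 52 52]
top 387 215 [ 0.558 -0.271  0.009] [201 149  97]
top 387 195 [ 0.61  -0.254  0.118] [220 168 112]
top 387 185 [ 0.649 -0.262  0.074] [154 112  74]
top 387 178 [ 0.671 -0.262  0.078] [197 148  97]
top 387 170 [ 0.708 -0.272  0.025] [207 155 101]
top 365 170 [ 0.711 -0.2    0.009] [217 166 108]
top 410 168 [ 0.718 -0.354  0.007] [34 34 36]
top 367 225 [ 0.524 -0.203  0.012] [231 179 117]
top 410 222 [ 0.534 -0.347  0.013] [199 148  96]
top 195 202 [0.576 0.303 0.23 ] [235 205 162]
top 230 208 [0.562 0.211 0.201] [227 234 241]
top 240 205 [0.569 0.18  0.213] [197 168 131]
```

View pics/crop.png

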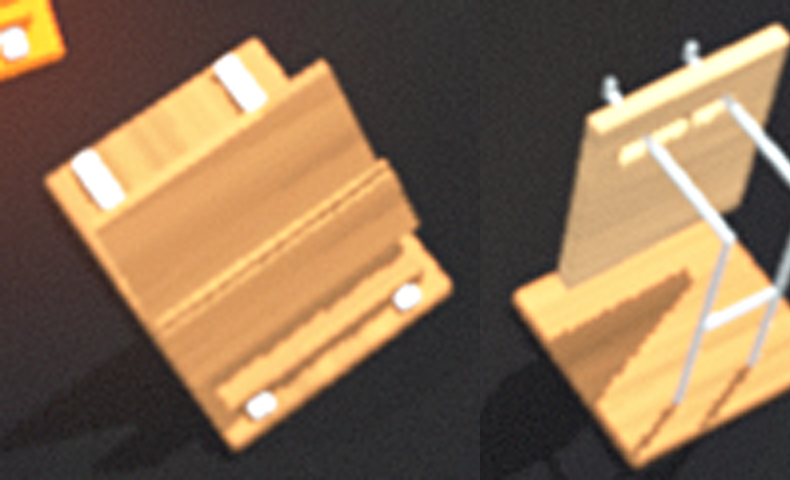

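The crop confirms the wooden rack. Its back rest is on the robot side, the lip is on the far side, and the board hangs between its upright rods and the prong tips, which point at the robot. Next I fit the poses.

```bash
cat > fit.py <<'E'
from h import *
W=[];C=[];S=[]
for i,n in enumerate(('scene','top')):
    p,d,m=load(n); w=world(m,d).reshape(-1,3); c=p.reshape(-1,3).astype(float)
    k=np.isfinite(w[:,0]); W.append(w[k]);C.append(c[k]);S.append(np.full(k.sum(),i))
W=np.vstack(W);C=np.vstack(C);S=np.concatenate(S)
wood=(C[:,0]>90)&(C[:,0]-C[:,2]>25)
def box(lo,hi): return np.all((W>lo)&(W<hi),axis=1)
def rect(k,nm):
    q=W[k][:,:2].astype(np.float32)*1000
    print(nm,len(q),cv2.minAreaRect(q), 'pct',np.percentile(q,[1,99],axis=0).round(1).tolist())
bright=(C.max(1)>90)
for s in (0,1):
    rect(box([.5,-.37,.003],[.76,-.16,.025])&bright&(S==s),'rackbase %d'%s)
    rect(box([.45,.09,.004],[.8,.33,.025])&bright&(S==s),'hangbase %d'%s)
    k=box([.45,.08,.215],[.7,.36,.26])&wood&(S==s); 
    rect(k,'boardtop %d'%s); print('z',np.percentile(W[k][:,2],[50,90,97]))
    k=box([.45,.08,.04],[.7,.36,.26])&wood&(S==s);q=W[k]
    for _ in range(4):
        c=q.mean(0);n=np.linalg.svd(q-c,full_matrices=False)[2][2];n*=np.sign(n[0]);r=(q-c)@n;q=q[abs(r)<max(.004,1.*r.std())]
    print('board plane',s,len(q),c.round(4),n.round(3),'ypct',np.percentile(q[:,1],[1,99]))
    # rest front: points
    k=box([.55,-.36,.07],[.69,-.17,.14])&wood&(S==s);q=W[k]
    print('resttop z',np.percentile(q[:,2],[95,99]),len(q))
    if s==0 or 1:
        n0=np.array([.866,0,.5]); u0=np.array([-.5,0,.866]); o=np.array([.66,-.27,.045])
        k=box([.55,-.345,.06],[.69,-.19,.14])&wood&(S==s);q=W[k]-o
        print('n pct',np.percentile(q@n0,[5,25,50,75,95]).round(4)); 
        h=np.histogram(q@n0,np.arange(-.05,.06,.004));print(list(zip(h[1].round(3),h[0])))
E
python3 fit.py
```

```text
rackbase 0 1814 ((606.4431762695312, -265.5639953613281), (240.6468505859375, 174.16671752929688), 8.740861892700195) pct [[518.0, -349.2], [725.5, -189.6]]
hangbase 0 2668 ((571.1940307617188, 242.6928253173828), (175.8875732421875, 248.2091522216797), 86.25788879394531) pct [[542.8, 151.2], [693.8, 311.7]]
boardtop 0 387 ((576.6542358398438, 237.07058715820312), (139.84605407714844, 16.24498176574707), 86.47516632080078) pct [[566.5, 168.5], [585.8, 304.1]]
z [0.22764211 0.23068567 0.23211833]
board plane 0 1565 [0.5807 0.2333 0.1496] [ 0.998 -0.056  0.003] ypct [0.1685366  0.30637876]
resttop z [0.12272981 0.12505667] 2390
n pct [-0.0036  0.0006  0.0047  0.0217  0.0301]
[(np.float64(-0.05), np.int64(0)), (np.float64(-0.046), np.int64(0)), (np.float64(-0.042), np.int64(0)), (np.float64(-0.038), np.int64(0)), (np.float64(-0.034), np.int64(0)), (np.float64(-0.03), np.int64(0)), (np.float64(-0.026), np.int64(0)), (np.float64(-0.022), np.int64(0)), (np.float64(-0.018), np.int64(1)), (np.float64(-0.014), np.int64(6)), (np.float64(-0.01), np.int64(34)), (np.float64(-0.006), np.int64(256)
[... 1445 characters left out ...]
(0)), (np.float64(-0.022), np.int64(0)), (np.float64(-0.018), np.int64(0)), (np.float64(-0.014), np.int64(2)), (np.float64(-0.01), np.int64(21)), (np.float64(-0.006), np.int64(46)), (np.float64(-0.002), np.int64(149)), (np.float64(0.002), np.int64(177)), (np.float64(0.006), np.int64(154)), (np.float64(0.01), np.int64(14)), (np.float64(0.014), np.int64(5)), (np.float64(0.018), np.int64(24)), (np.float64(0.022), np.int64(74)), (np.float64(0.026), np.int64(79)), (np.float64(0.03), np.int64(53)), (np.float64(0.034), np.int64(8)), (np.float64(0.038), np.int64(0)), (np.float64(0.042), np.int64(0)), (np.float64(0.046), np.int64(0)), (np.float64(0.05), np.int64(0)), (np.float64(0.054), np.int64(0))]
```

```bash
cat >> fit.py <<'E'
print('----')
from scipy.optimize import least_squares
o=np.array([.66,-.27,.045])
for s in (0,1):
    for (a,b) in ((-.012,.012),(.016,.036)):
        k=box([.55,-.345,.06],[.7,-.19,.14])&wood&(S==s);q=W[k];
        t=(q-o)@n0; q=q[(t>a)&(t<b)]
        f=lambda x:(q-o)@np.array([.866*np.cos(x[0]),.866*np.sin(x[0]),.5])-x[1]
        r=least_squares(f,[0.05,0],loss='soft_l1',f_scale=.002).x
        print(s,a,len(q),'yaw',r[0].round(4),'off',r[1].round(4), 'std',f(r).std().round(4),'ypct',np.percentile(q[:,1],[2,98]).round(3))
    # rack outline: y sides from all rack points; rack frame at yaw .07
    for yaw in (.07,.09):
        R=np.array([[np.cos(yaw),np.sin(yaw)],[-np.sin(yaw),np.cos(yaw)]])
        k=box([.49,-.38,.003],[.76,-.15,.14])&bright&(S==s)
        q=(W[k][:,:2]-[.6245,-.268])@R.T; z=W[k][:,2]
        lo=z<.02
        print(s,yaw,'base x',np.percentile(q[lo,0],[.5,2,98,99.5]).round(4),'y',np.percentile(q[lo,1],[.5,2,98,99.5]).round(4),'block y',np.percentile(q[z>.05,1],[.5,2,98,99.5]).round(4))
E
python3 fit.py | sed -n '/----/,$p'
```

```text
----
0 -0.012 2062 yaw 0.0877 off 0.0026 std 0.0023 ypct [-0.34  -0.196]
0 0.016 860 yaw 0.0866 off 0.0264 std 0.0024 ypct [-0.336 -0.194]
0 0.07 base x [-0.1312 -0.1066  0.0976  0.0985] y [-0.0792 -0.0759  0.0718  0.0747] block y [-0.0746 -0.0726  0.0713  0.0737]
0 0.09 base x [-0.1326 -0.1063  0.0977  0.0986] y [-0.0777 -0.0752  0.0718  0.0746] block y [-0.075  -0.0731  0.0709  0.0734]
1 -0.012 563 yaw 0.0883 off 0.0041 std 0.0029 ypct [-0.339 -0.194]
1 0.016 243 yaw 0.0839 off 0.0278 std 0.0027 ypct [-0.335 -0.193]
1 0.07 base x [-0.1003 -0.0985  0.0973  0.0992] y [-0.0744 -0.0711  0.0743  0.0762] block y [-0.0743 -0.0718  0.0743  0.0758]
1 0.09 base x [-0.0999 -0.0983  0.0974  0.0991] y [-0.0735 -0.0709  0.0745  0.0753] block y [-0.0746 -0.0722  0.0742  0.0749]
```

```bash
cat > go.py <<'E'
import sys
from h import *
from scipy.spatial.transform import Rotation as Rn
def delta(p,psi,tilt=0):
    s=ctrl.state(); R=Rn.from_quat(s['orientation'])
    y=np.array([np.cos(psi),np.sin(psi),0]);z=np.array([0,0,-1.]);G=Rn.from_matrix(np.stack([np.cross(y,z),y,z],1))*Rn.from_rotvec([tilt,0,0])
    print('t',s['time'],'tool shift',R.inv().apply(np.array(p)-s['eef_pos']).round(4),'turn',(R.inv()*G).as_rotvec().round(4),'final-axes shift',G.inv().apply(np.array(p)-s['eef_pos']).round(4))
    print('F',s['contact_force'].round(2),'F tool',R.inv().apply(s['contact_force']).round(2),'T tool',R.inv().apply(s['ft_torque']).round(2),'grip',s['gripper_width'],s['grip_force'],s['eef_pos'].round(4))
if __name__=='__main__': delta([float(a) for a in sys.argv[1:4]],float(sys.argv[4]),float(sys.argv[5]) if len(sys.argv)>5 else 0)
E
python3 -m handwheel '[{"rot":[0,0,-0.181],"translation":[0,0,-0.018],"grip":0.06},{"rot":[0,0,-0.181],"translation":[0,0,-0.018],"grip":0.06},{"rot":[0,0,-0.181],"translation":[0,0,-0.018],"grip":0.06},{"rot":[0,0,-0.181],"translation":[0,0,-0.018],"grip":0.06},{"rot":[0,0,-0.181],"translation":[0,0,-0.018],"grip":0.06},{"rot":[0,0,-0.181],"translation":[0,0,-0.018],"grip":0.06},{"rot":[0,0,-0.181],"translation":[0,0,-0.018],"grip":0.06}]' 20; python3 go.py 0.577 0.2385 0.32 -0.06
```

```text
time: 0.98
eef_pos: [0.1338, -0.5333, 0.3314]
orientation: [0.725, 0.688, 0.0, -0.0]
contact_force: [0.6, -0.2, 0.4]
gripper_width: 0.06
grip_force: 0.0
t 0.975 tool shift [0.7938 0.4025 0.0123] turn [-0.0002 -0.0012  0.0079] final-axes shift [0.797  0.3961 0.0114]
F [ 0.62 -0.22  0.43] F tool [-0.19  0.63 -0.43] T tool [-0.07 -0.08 -0.06] grip 0.06002672230038107 0.0 [ 0.1338 -0.5333  0.3314]
```

```bash
python3 -m handwheel '[{"rot":[0,0,0],"translation":[0.05,0.025,0],"grip":0.06},{"rot":[0,0,0],"translation":[0.05,0.025,0],"grip":0.06},{"rot":[0,0,0],"translation":[0.05,0.025,0],"grip":0.06},{"rot":[0,0,0],"translation":[0.05,0.025,0],"grip":0.06},{"rot":[0,0,0],"translation":[0.05,0.025,0],"grip":0.06},{"rot":[0,0,0],"translation":[0.05,0.025,0],"grip":0.06},{"rot":[0,0,0],"translation":[0.05,0.025,0],"grip":0.06},{"rot":[0,0,0],"translation":[0.05,0.025,0],"grip":0.06}]' && python3 -m handwheel '[{"rot":[0,0,0],"translation":[0.05,0.025,0],"grip":0.06},{"rot":[0,0,0],"translation":[0.05,0.025,0],"grip":0.06},{"rot":[0,0,0],"translation":[0.05,0.025,0],"grip":0.06},{"rot":[0,0,0],"translation":[0.05,0.025,0],"grip":0.06},{"rot":[0,0,0],"translation":[0.05,0.025,0],"grip":0.06},{"rot":[0,0,0],"translation":[0.05,0.025,0],"grip":0.06},{"rot":[0,0,0],"translation":[0.03,0.02,0],"grip":0.06},{"rot":[0,0,0],"translation":[0,0,0],"grip":0.06}]'; python3 go.py 0.577 0.2385 0.196 -0.06
```

```text
time: 1.98
eef_pos: [0.3571, -0.144, 0.3311]
orientation: [0.727, 0.686, -0.0, 0.0]
contact_force: [0.6, -1.8, -0.0]
gripper_width: 0.0603
grip_force: 0.0
time: 2.98
eef_pos: [0.546, 0.1757, 0.3289]
orientation: [0.726, 0.687, -0.002, -0.001]
contact_force: [0.5, -0.4, -0.0]
gripper_width: 0.06
grip_force: 0.0
t 2.975 tool shift [0.0646 0.028  0.1328] turn [-0.004   0.0011  0.005 ] final-axes shift [0.0646 0.0272 0.1329]
F [ 0.55 -0.44 -0.01] F tool [-0.41  0.57  0.01] T tool [-0.1  -0.07  0.06] grip 0.05995955993725845 0.0 [0.546  0.1757 0.3289]
```

```bash
python3 -m handwheel '[{"rot":[-0.004,0,0.005],"translation":[0.022,0.01,0],"grip":0.06},{"rot":[0,0,0],"translation":[0.022,0.009,0.02],"grip":0.06},{"rot":[0,0,0],"translation":[0.0206,0.008,0.02],"grip":0.06},{"rot":[0,0,0],"translation":[0,0,0.02],"grip":0.06},{"rot":[0,0,0],"translation":[0,0,0],"grip":0.06}]'; python3 go.py 0.577 0.2385 0.196 -0.06
python3 - <<'E'
from h import *
p,d,m=cap('scene'); cv2.imwrite('pics/s2.png',cv2.resize(p[60:260,330:530],(600,600),interpolation=cv2.INTER_CUBIC)[...,::-1])
E
```

```text
time: 3.6
eef_pos: [0.5754, 0.2366, 0.2671]
orientation: [0.729, 0.685, -0.002, -0.0]
contact_force: [-0.1, 0.1, 0.2]
gripper_width: 0.0598
grip_force: 0.0
t 3.6 tool shift [0.0022 0.0017 0.0711] turn [-0.0031  0.0029 -0.0026] final-axes shift [0.0019 0.0015 0.0711]
F [-0.14  0.09  0.2 ] F tool [ 0.08 -0.15 -0.2 ] T tool [-0.08 -0.04  0.03] grip 0.05975031215445257 0.0 [0.5754 0.2366 0.2671]
```

View pics/s2.png

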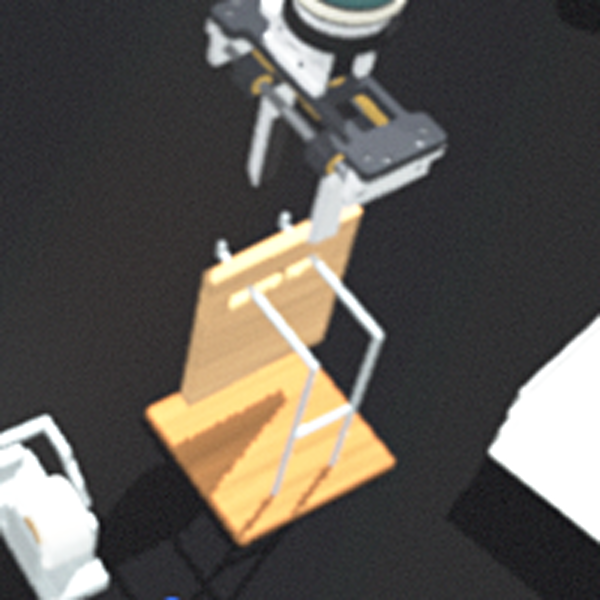

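The fingers straddle the board's top edge: near finger at crop (325,210), far finger at (262,150), prongs crossing at (255,290) and (315,258). I'll lower and grip.

```bash
python3 -m handwheel '[{"rot":[-0.003,0.003,-0.002],"translation":[0.002,0.0015,0.02],"grip":0.06},{"rot":[0,0,0],"translation":[0,0,0.02],"grip":0.06},{"rot":[0,0,0],"translation":[0,0,0.02],"grip":0.06},{"rot":[0,0,0],"translation":[0,0,0.011],"grip":0.06},{"rot":[0,0,0],"translation":[0,0,0],"grip":0.06},{"rot":[0,0,0],"translation":[0,0,0],"grip":0.04}]' && python3 -m handwheel '[{"rot":[0,0,0],"translation":[0,0,0],"grip":0.02},{"rot":[0,0,0],"translation":[0,0,0],"grip":0.004},{"rot":[0,0,0],"translation":[0,0,0],"grip":0.004},{"rot":[0,0,0],"translation":[0,0,0],"grip":0.004}]' 20; python3 go.py 0.577 0.2385 0.196 -0.06
```

```text
time: 4.4
eef_pos: [0.5793, 0.2388, 0.2018]
orientation: [0.728, 0.685, 0.004, 0.002]
contact_force: [1.0, -0.5, 0.2]
gripper_width: 0.0532
grip_force: 0.0
time: 4.9
eef_pos: [0.5783, 0.2388, 0.2006]
orientation: [0.728, 0.685, 0.003, 0.001]
contact_force: [-2.7, 0.2, 1.5]
gripper_width: 0.0133
grip_force: 1.2
t 4.9 tool shift [-0.0004 -0.0013  0.0046] turn [ 0.0059 -0.003  -0.0008] final-axes shift [-0.0003 -0.0012  0.0046]
F [-2.68  0.23  1.46] F tool [ 0.07 -2.68 -1.47] T tool [ 0.39 -0.03  0.  ] grip 0.013258604616508005 1.1930470168590546 [0.5783 0.2388 0.2006]
```

```bash
python3 -m handwheel '[{"rot":[0,0,0],"translation":[0,0,0],"grip":0.004},{"rot":[0,0,0],"translation":[0,0,0],"grip":0.004},{"rot":[0,0,0],"translation":[0,0,0],"grip":0.004}]' 30; python3 go.py 0.577 0.2385 0.196 -0.06
```

```text
time: 5.28
eef_pos: [0.5784, 0.2388, 0.2006]
orientation: [0.728, 0.685, 0.003, 0.001]
contact_force: [-2.2, -0.2, 1.8]
gripper_width: 0.012
grip_force: 30.0
t 5.275 tool shift [-0.0004 -0.0014  0.0046] turn [ 0.0063 -0.003  -0.0008] final-axes shift [-0.0004 -0.0014  0.0046]
F [-2.21 -0.2   1.82] F tool [-0.33 -2.18 -1.84] T tool [ 0.4  -0.02  0.02] grip 0.012016621380957012 29.976971447467804 [0.5784 0.2388 0.2006]
```

```bash
python3 -m handwheel '[{"rot":[0,0,0],"translation":[0,0,-0.004],"grip":0.004},{"rot":[0,0,0],"translation":[0,0,-0.005],"grip":0.004},{"rot":[0,0,0],"translation":[0,0,-0.004],"grip":0.004},{"rot":[0,0,0],"translation":[0,0,0],"grip":0.004},{"rot":[0,0,0],"translation":[0,0,0],"grip":0.004}]' 30; python3 go.py 0.518 0.2415 0.2136 -0.06
```

```text
time: 5.9
eef_pos: [0.5787, 0.2386, 0.2134]
orientation: [0.728, 0.685, 0.003, 0.002]
contact_force: [-1.1, -0.8, -1.6]
gripper_width: 0.012
grip_force: 30.0
t 5.9 tool shift [-0.0008 -0.0607 -0.0007] turn [ 0.0069 -0.0028 -0.001 ] final-axes shift [-0.0007 -0.0607 -0.0002]
F [-1.09 -0.76 -1.61] F tool [-0.83 -1.05  1.6 ] T tool [-0.05 -0.04 -0.03] grip 0.011972716508032022 29.97593253850937 [0.5787 0.2386 0.2134]
```

Force on the tool changed by about −3.4 N, the board's weight plus the released preload. Drawing it off toward the robot.

```bash
python3 -m handwheel '[{"rot":[0,0,0],"translation":[0,-0.01,0],"grip":0.004},{"rot":[0,0,0],"translation":[0,-0.015,0],"grip":0.004},{"rot":[0,0,0],"translation":[0,-0.015,0],"grip":0.004},{"rot":[0,0,0],"translation":[0,-0.015,0],"grip":0.004},{"rot":[0,0,0],"translation":[0,-0.015,0],"grip":0.004},{"rot":[0,0,0],"translation":[0,-0.015,0],"grip":0.004},{"rot":[0,0,0],"translation":[0,0,0],"grip":0.004}]' 30; python3 go.py 0.518 0.2415 0.2136 -0.06
python3 - <<'E'
from h import *
p,d,m=cap('scene'); cv2.imwrite('pics/s3.png',cv2.resize(p[60:260,330:530],(600,600),interpolation=cv2.INTER_CUBIC)[...,::-1])
w=world(m,d).reshape(-1,3);c=p.reshape(-1,3).astype(float)
k=(c[:,0]>100)&(c[:,0]-c[:,2]>25)&np.all((w>[.42,.1,.05])&(w<[.56,.36,.27]),axis=1);q=w[k]
for _ in range(4):
    o=q.mean(0);n=np.linalg.svd(q-o,full_matrices=False)[2][2];n*=np.sign(n[0]);r=(q-o)@n;q=q[abs(r)<max(.004,r.std())]
print(o,n,len(q),np.percentile(q,[1,99],axis=0))
E
```

```text
time: 6.78
eef_pos: [0.4929, 0.2441, 0.2134]
orientation: [0.728, 0.686, 0.004, 0.002]
contact_force: [-0.6, -0.5, -1.1]
gripper_width: 0.0116
grip_force: 30.0
t 6.775 tool shift [-0.0011  0.0252 -0.    ] turn [ 0.0077 -0.0032 -0.0001] final-axes shift [-0.0011  0.0252 -0.0002]
F [-0.61 -0.53 -1.11] F tool [-0.57 -0.58  1.1 ] T tool [-0.12 -0.06  0.02] grip 0.011639065412564036 29.976094365119934 [0.4929 0.2441 0.2134]
[0.49748931 0.2356773  0.15282556] [ 9.97276916e-01 -7.37478738e-02 -5.86157196e-05] 1565 [[0.49073766 0.17379581 0.07357965]
 [0.50474401 0.31224043 0.24263736]]
```

View pics/s3.png

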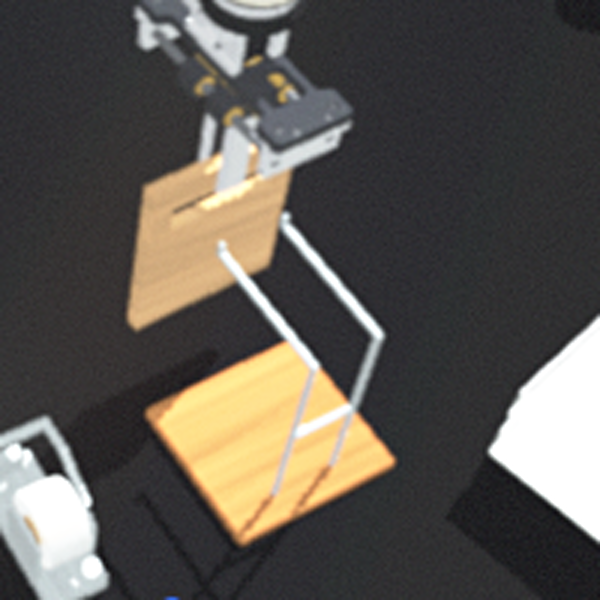

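The board is clear of the prongs, hanging centred in the fingers (crop 220,240; prong tips at 222,247 and 285,217 are free). Next: raise, yaw, and carry it across.

```bash
python3 -m handwheel '[{"rot":[0,0,-0.04],"translation":[0,0,-0.03],"grip":0.004},{"rot":[0,0,-0.04],"translation":[0,0,-0.04],"grip":0.004},{"rot":[0,0,-0.04],"translation":[-0.02,0,-0.03],"grip":0.004},{"rot":[0,0,-0.028],"translation":[-0.04,0,0],"grip":0.004},{"rot":[0,0,0],"translation":[-0.04,0,0],"grip":0.004},{"rot":[0,0,0],"translation":[-0.04,0,0],"grip":0.004},{"rot":[0,0,0],"translation":[-0.04,0,0],"grip":0.004},{"rot":[0,0,0],"translation":[-0.04,0,0],"grip":0.004}]' 40 && python3 -m handwheel '[{"rot":[0,0,0],"translation":[-0.04,0,0],"grip":0.004},{"rot":[0,0,0],"translation":[-0.04,0,0],"grip":0.004},{"rot":[0,0,0],"translation":[-0.04,0,0],"grip":0.004},{"rot":[0,0,0],"translation":[-0.04,0,0],"grip":0.004},{"rot":[0,0,0],"translation":[-0.04,0,0],"grip":0.004},{"rot":[0,0,0],"translation":[-0.04,0,0],"grip":0.004},{"rot":[0,0,0],"translation":[-0.04,0,0],"grip":0.004},{"rot":[0,0,0],"translation":[0,0,0],"grip":0.004}]'; python3 go.py 0.5773 -0.272 0.31 0.0875 -0.5236
```

```text
time: 7.82
eef_pos: [0.5103, 0.0226, 0.3125]
orientation: [0.676, 0.737, 0.003, 0.002]
contact_force: [0.5, 0.3, -2.6]
gripper_width: 0.0119
grip_force: 40.0
time: 8.82
eef_pos: [0.534, -0.2579, 0.3104]
orientation: [0.677, 0.736, 0.003, 0.001]
contact_force: [-1.0, 0.2, -1.9]
gripper_width: 0.0121
grip_force: 40.0
t 8.825 tool shift [-0.0176  0.042   0.0006] turn [-0.518  -0.0008 -0.0055] final-axes shift [-0.0178  0.0361  0.0213]
F [-0.97  0.17 -1.88] F tool [ 0.25 -0.96  1.87] T tool [-0.07 -0.01  0.01] grip 0.012055614895665335 39.99768376350403 [ 0.534  -0.2579  0.3104]
```

```bash
python3 -m handwheel '[{"rot":[-0.128,0,0],"translation":[0,0,0],"grip":0.004},{"rot":[-0.128,0,0],"translation":[0,0,0],"grip":0.004},{"rot":[-0.128,0,0],"translation":[0,0,0],"grip":0.004},{"rot":[-0.128,0,-0.004],"translation":[0,0,0],"grip":0.004},{"rot":[0,0,0],"translation":[-0.009,0.018,0.01],"grip":0.004},{"rot":[0,0,0],"translation":[-0.008,0.018,0.01],"grip":0.004},{"rot":[0,0,0],"translation":[0,0,0],"grip":0.004},{"rot":[0,0,0],"translation":[0,0,0],"grip":0.004}]'; python3 go.py 0.5773 -0.272 0.2245 0.0875 -0.5236
python3 - <<'E'
from h import *
p,d,m=cap('scene'); cv2.imwrite('pics/s4.png',cv2.resize(p[160:380,150:350],(545,600),interpolation=cv2.INTER_CUBIC)[...,::-1])
w=world(m,d).reshape(-1,3);c=p.reshape(-1,3).astype(float)
k=(c[:,0]>100)&(c[:,0]-c[:,2]>25)&np.all((w>[.5,-.36,.165])&(w<[.72,-.17,.36]),axis=1);q=w[k]
for _ in range(4):
    o=q.mean(0);n=np.linalg.svd(q-o,full_matrices=False)[2][2];n*=np.sign(n[0]);r=(q-o)@n;q=q[abs(r)<max(.004,r.std())]
print(o,n,np.arcsin(n[2]),np.arctan2(n[1],n[0]),len(q),np.percentile(q,[1,99],axis=0))
x=ctrl.state()['eef_pos'];print('tcp to face',(o-x)@n)
E
```

```text
time: 9.82
eef_pos: [0.5763, -0.2673, 0.3123]
orientation: [0.652, 0.714, 0.189, 0.173]
contact_force: [0.1, -0.7, -2.5]
gripper_width: 0.0116
grip_force: 40.0
t 9.825 tool shift [-0.0049 -0.043   0.0765] turn [-0.0053 -0.0024  0.0032] final-axes shift [-0.0048 -0.0433  0.0763]
F [ 0.09 -0.66 -2.45] F tool [-0.67 -1.19  2.15] T tool [ 0.38 -0.06 -0.01] grip 0.011611325511306612 39.99591529369354 [ 0.5763 -0.2673  0.3123]
[ 0.61016733 -0.26583991  0.2639451 ] [0.86586276 0.07892797 0.49401626] 0.5167030187243614 0.09090406457393545 4856 [[ 0.56349656 -0.33374986  0.1930943 ]
 [ 0.6525374  -0.19571747  0.33960412]]
tcp to face 0.0055219803207378244
```

View pics/s4.png

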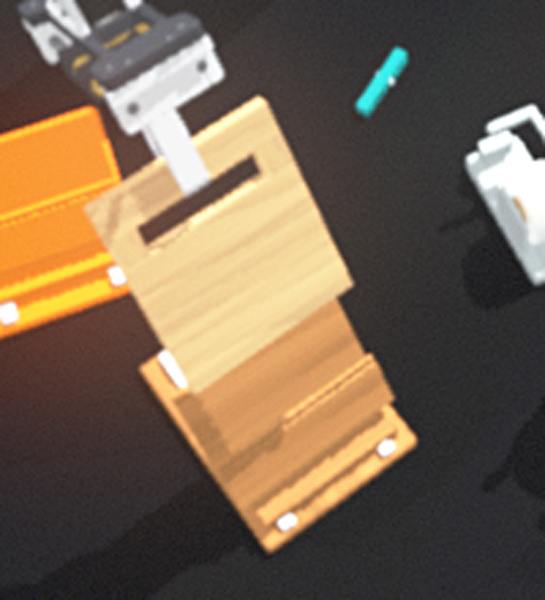

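The board is held at the slot's lean above the wooden rack; its lower edge runs from crop (190,390) to (350,285), with the slot at (330,390). I'll move to the pre-insertion point.

```bash
python3 -m handwheel '[{"rot":[0,0,0],"translation":[-0.001,-0.008,0.015],"grip":0.004},{"rot":[0,0,0],"translation":[-0.001,-0.009,0.015],"grip":0.004},{"rot":[0,0,0],"translation":[-0.001,-0.009,0.015],"grip":0.004},{"rot":[0,0,0],"translation":[-0.001,-0.009,0.016],"grip":0.004},{"rot":[0,0,0],"translation":[0,-0.008,0.015],"grip":0.004},{"rot":[0,0,0],"translation":[0,0,0],"grip":0.004},{"rot":[0,0,0],"translation":[0,0,0],"grip":0.004}]'; python3 go.py 0.5704 -0.2727 0.2205 0.0875 -0.5236
```

```text
time: 10.75
eef_pos: [0.5777, -0.272, 0.2259]
orientation: [0.652, 0.714, 0.19, 0.174]
contact_force: [-0.3, -0.6, -1.5]
gripper_width: 0.0119
grip_force: 40.0
t 10.75 tool shift [-0.     -0.0091  0.001 ] turn [-0.0031 -0.001   0.003 ] final-axes shift [-0.     -0.0091  0.001 ]
F [-0.35 -0.55 -1.52] F tool [-0.52 -1.1   1.13] T tool [ 0.35 -0.07 -0.03] grip 0.011922698529122344 39.99602973461151 [ 0.5777 -0.272   0.2259]
```

```bash
f(){ python3 go.py 0.5704 -0.2727 0.2205 0.0875 -0.5236 | sed 's/final.*//'; }
python3 -m handwheel '[{"rot":[0,0,0],"translation":[0,-0.004,0],"grip":0.004},{"rot":[0,0,0],"translation":[0,-0.003,0],"grip":0.004},{"rot":[0,0,0],"translation":[0,0,0],"grip":0.004},{"rot":[0,0,0],"translation":[0,0,0],"grip":0.004}]' >/dev/null; f
python3 -m handwheel '[{"rot":[0,0,0],"translation":[0,-0.001,0],"grip":0.004},{"rot":[0,0,0],"translation":[0,0,0],"grip":0.004}]' >/dev/null; f
python3 -m handwheel '[{"rot":[0,0,0],"translation":[0,-0.001,0],"grip":0.004},{"rot":[0,0,0],"translation":[0,0,0],"grip":0.004}]' >/dev/null; f
python3 -m handwheel '[{"rot":[0,0,0],"translation":[0,-0.001,0],"grip":0.004},{"rot":[0,0,0],"translation":[0,0,0],"grip":0.004}]' >/dev/null; f
```

```text
t 11.25 tool shift [-0.0001 -0.0015  0.0008] turn [-0.0039 -0.0013  0.0026] 
F [ 0.3  -0.26 -2.17] F tool [-0.28 -0.84  2.02] T tool [ 0.39 -0.06 -0.01] grip 0.011672774328049891 39.99581515789032 [ 0.5713 -0.2725  0.2219]
t 11.5 tool shift [-0.0003 -0.0003  0.0005] turn [-0.0043 -0.0017  0.0026] 
F [ 0.13  0.14 -1.79] F tool [ 0.13 -0.77  1.62] T tool [ 0.43 -0.04 -0.04] grip 0.011342165999088615 39.995943903923035 [ 0.5704 -0.2724  0.2211]
t 11.75 tool shift [-0.0002  0.0004  0.0006] turn [-0.0036 -0.0016  0.0025] 
F [ 0.25  0.36 -2.13] F tool [ 0.34 -0.82  1.99] T tool [ 0.22 -0.    0.05] grip 0.011510569160291103 39.99839544296265 [ 0.5698 -0.2725  0.2209]
t 12.0 tool shift [-0.0003  0.0009  0.0007] turn [-0.0027 -0.0015  0.0025] 
F [ 1.42  1.89 -2.11] F tool [1.75 0.32 2.62] T tool [-0.32  0.03  0.13] grip 0.011544738768152698 40.005274415016174 [ 0.5692 -0.2725  0.2207]
```

Contact came at about −9 mm (torque x dropped from 0.43 to −0.32), so the slot sits within about 1 mm of the camera estimate. I'll back off, trim the angles and descend gently.

```bash
f(){ python3 go.py 0.6003 -0.2701 0.1685 0.0875 -0.5236 | sed 's/final.*//'; }
python3 -m handwheel '[{"rot":[-0.004,0,0.003],"translation":[0,0.0012,0],"grip":0.004},{"rot":[0,0,0],"translation":[0,0,0],"grip":0.004},{"rot":[0,0,0],"translation":[0,0,0],"grip":0.004}]' >/dev/null; f
python3 -m handwheel '[{"rot":[0,0,0],"translation":[0,0,0.005],"grip":0.004},{"rot":[0,0,0],"translation":[0,0,0.005],"grip":0.004},{"rot":[0,0,0],"translation":[0,0,0.005],"grip":0.004},{"rot":[0,0,0],"translation":[0,0,0],"grip":0.004}]' >/dev/null; f
python3 -m handwheel '[{"rot":[0,0,0],"translation":[0,0,0.003],"grip":0.004},{"rot":[0,0,0],"translation":[0,0,0.003],"grip":0.004},{"rot":[0,0,0],"translation":[0,0,0],"grip":0.004}]' >/dev/null; f
python3 -m handwheel '[{"rot":[0,0,0],"translation":[0,0,0.003],"grip":0.004},{"rot":[0,0,0],"translation":[0,0,0.003],"grip":0.004},{"rot":[0,0,0],"translation":[0,0,0],"grip":0.004}]' >/dev/null; f
```

```text
t 12.375 tool shift [-0.0003  0.0008  0.0606] turn [-0.0009 -0.0016 -0.0003] 
F [-0.03  0.08 -2.91] F tool [ 0.08 -1.47  2.52] T tool [ 0.32 -0.    0.03] grip 0.011862503453166395 39.996339082717896 [ 0.5695 -0.2726  0.2206]
t 12.875 tool shift [-0.0007  0.0007  0.0449] turn [-0.0008 -0.0025 -0.0005] 
F [ 0.43  0.06 -1.87] F tool [ 0.01 -0.56  1.83] T tool [ 0.4  -0.06 -0.05] grip 0.01186885176457173 39.996169209480286 [ 0.5773 -0.2716  0.207 ]
t 13.25 tool shift [-0.0005  0.0007  0.0393] turn [-0.0007 -0.002  -0.0005] 
F [-0.05  0.37 -2.32] F tool [ 0.37 -1.17  2.01] T tool [ 0.45 -0.04 -0.01] grip 0.011945966114169178 39.995993971824646 [ 0.5801 -0.2714  0.2022]
t 13.625 tool shift [-0.0005  0.0007  0.0332] turn [-0.0007 -0.0021 -0.0005] 
F [-0.38 -0.69 -1.36] F tool [-0.66 -1.06  0.96] T tool [ 0.41 -0.05 -0.  ] grip 0.011541882211466773 39.99602973461151 [ 0.5832 -0.2711  0.1969]
```

```bash
f(){ python3 go.py 0.6003 -0.2701 0.1685 0.0875 -0.5236 | sed 's/final.*//'; }
for i in 1; do
python3 -m handwheel '[{"rot":[0,0,0],"translation":[0,0,0.003],"grip":0.004},{"rot":[0,0,0],"translation":[0,0,0],"grip":0.004}]' >/dev/null; f
python3 -m handwheel '[{"rot":[0,0,0],"translation":[0,0,0.003],"grip":0.004},{"rot":[0,0,0],"translation":[0,0,0],"grip":0.004}]' >/dev/null; f
python3 -m handwheel '[{"rot":[0,0,0],"translation":[0,0,0.003],"grip":0.004},{"rot":[0,0,0],"translation":[0,0,0],"grip":0.004}]' >/dev/null; f
done
```

```text
t 13.875 tool shift [-0.0005  0.0006  0.0303] turn [-0.0007 -0.002  -0.0004] 
F [-0.61  0.38 -1.41] F tool [ 0.43 -1.2   0.94] T tool [ 0.41 -0.06 -0.03] grip 0.011472063288621846 39.99593496322632 [ 0.5846 -0.271   0.1944]
t 14.125 tool shift [-0.0005  0.0007  0.0273] turn [-0.0007 -0.0021 -0.0005] 
F [-0.03 -0.14 -2.44] F tool [-0.14 -1.25  2.09] T tool [ 0.47 -0.08 -0.01] grip 0.01194090400964501 39.99594211578369 [ 0.5861 -0.2709  0.1918]
t 14.375 tool shift [-0.0005  0.0007  0.0243] turn [-0.0007 -0.0021 -0.0005] 
F [-1.21  0.52 -1.58] F tool [ 0.62 -1.79  0.79] T tool [ 0.5  -0.04 -0.03] grip 0.012072559714350726 39.99588489532471 [ 0.5876 -0.2707  0.1892]
```

```bash
f(){ python3 go.py 0.6003 -0.2701 0.1685 0.0875 -0.5236 | sed 's/final.*//'; }
python3 -m handwheel '[{"rot":[0,0,0],"translation":[0,0,0.003],"grip":0.004},{"rot":[0,0,0],"translation":[0,0,0.003],"grip":0.004},{"rot":[0,0,0],"translation":[0,0,0],"grip":0.004}]' >/dev/null; f
python3 -m handwheel '[{"rot":[0,0,0],"translation":[0,0,0.003],"grip":0.004},{"rot":[0,0,0],"translation":[0,0,0.003],"grip":0.004},{"rot":[0,0,0],"translation":[0,0,0],"grip":0.004}]' >/dev/null; f
python3 -m handwheel '[{"rot":[0,0,0],"translation":[0,0,0.003],"grip":0.004},{"rot":[0,0,0],"translation":[0,0,0.003],"grip":0.004},{"rot":[0,0,0],"translation":[0,0,0],"grip":0.004}]' >/dev/null; f
python3 -m handwheel '[{"rot":[0,0,0],"translation":[0,0,0.002],"grip":0.004},{"rot":[0,0,0],"translation":[0,0,0],"grip":0.004}]' >/dev/null; f
```

```text
t 14.75 tool shift [-0.0005  0.0007  0.0182] turn [-0.0007 -0.0021 -0.0006] 
F [-0.13  0.26 -1.35] F tool [ 0.26 -0.77  1.12] T tool [ 0.44 -0.08  0.04] grip 0.011303580494313029 39.99581515789032 [ 0.5906 -0.2705  0.1839]
t 15.125 tool shift [-0.0005  0.0007  0.0122] turn [-0.0007 -0.0021 -0.0005] 
F [-0.12  0.21 -2.36] F tool [ 0.21 -1.26  1.99] T tool [ 0.44 -0.   -0.04] grip 0.011501243926300512 39.99570608139038 [ 0.5936 -0.2702  0.1787]
t 15.5 tool shift [-0.0005  0.0006  0.0062] turn [-0.0006 -0.0021 -0.0005] 
F [ 0.02  0.51 -2.4 ] F tool [ 0.5  -1.15  2.11] T tool [ 0.41 -0.06 -0.03] grip 0.011683219080672788 39.995861649513245 [ 0.5966 -0.2699  0.1736]
t 15.75 tool shift [-0.0004  0.0005  0.0044] turn [-0.0005 -0.0019 -0.0004] 
F [-0.18 -0.54 -1.93] F tool [-0.53 -1.16  1.56] T tool [ 0.48 -0.02  0.01] grip 0.011644516077002452 39.995856285095215 [ 0.5976 -0.2699  0.1721]
```

```bash
f(){ python3 go.py 0.6003 -0.2701 0.1685 0.0875 -0.5236 | sed 's/final.*//'; }
python3 -m handwheel '[{"rot":[0,0,0],"translation":[0,0,0.0015],"grip":0.004},{"rot":[0,0,0],"translation":[0,0,0],"grip":0.004}]' >/dev/null; f
python3 -m handwheel '[{"rot":[0,0,0],"translation":[0,0,0.0015],"grip":0.004},{"rot":[0,0,0],"translation":[0,0,0],"grip":0.004}]' >/dev/null; f
python3 -m handwheel '[{"rot":[0,0,0],"translation":[0,0,0.001],"grip":0.004},{"rot":[0,0,0],"translation":[0,0,0],"grip":0.004}]' >/dev/null; f
python3 - <<'E'
from h import *
p,d,m=cap('scene'); cv2.imwrite('pics/s5.png',cv2.resize(p[200:380,170:330],(533,600),interpolation=cv2.INTER_CUBIC)[...,::-1])
E
```

```text
t 16.0 tool shift [-0.0004  0.0005  0.003 ] turn [-0.0004 -0.0017 -0.0004] 
F [-0.25 -0.24 -2.35] F tool [-0.22 -1.41  1.9 ] T tool [ 0.35 -0.05 -0.03] grip 0.011489577624518098 39.99594032764435 [ 0.5983 -0.2699  0.1709]
t 16.25 tool shift [-0.0004  0.0005  0.0015] turn [-0.0004 -0.0018 -0.0004] 
F [-0.19  0.33 -1.8 ] F tool [ 0.34 -1.04  1.47] T tool [ 0.41 -0.1  -0.04] grip 0.011605392481020441 39.99586343765259 [ 0.5991 -0.2698  0.1695]
t 16.5 tool shift [-0.0004  0.0005  0.0005] turn [-0.0004 -0.0018 -0.0004] 
F [-0.63  0.22 -2.29] F tool [ 0.27 -1.67  1.68] T tool [ 0.39 -0.02  0.  ] grip 0.011771242838394771 39.996010065078735 [ 0.5996 -0.2697  0.1687]
```

View pics/s5.png

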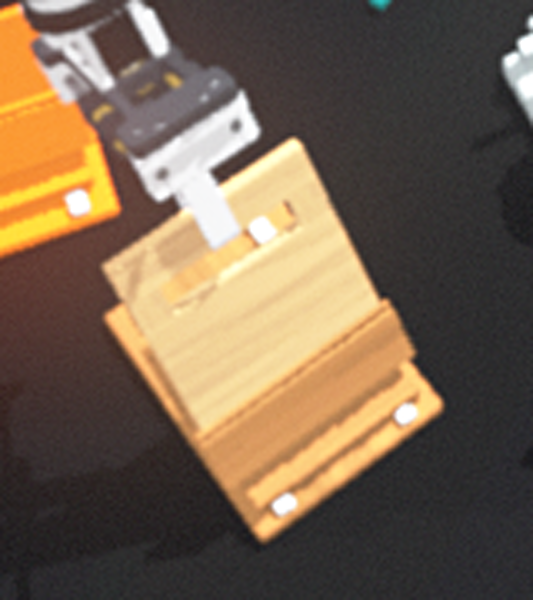

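The board is in the slot behind the lip (lip edge from crop 200,435 to 385,303) and centred. I'll keep feeling for the floor.

```bash
f(){ python3 go.py 0.6003 -0.2701 0.1685 0.0875 -0.5236 | sed 's/final.*//'; }
python3 -m handwheel '[{"rot":[0,0,0],"translation":[0,0,0.001],"grip":0.004},{"rot":[0,0,0],"translation":[0,0,0],"grip":0.004}]' >/dev/null; f
python3 -m handwheel '[{"rot":[0,0,0],"translation":[0,0,0.001],"grip":0.004},{"rot":[0,0,0],"translation":[0,0,0],"grip":0.004}]' >/dev/null; f
python3 -m handwheel '[{"rot":[0,0,0],"translation":[0,0,0.001],"grip":0.004},{"rot":[0,0,0],"translation":[0,0,0],"grip":0.004}]' >/dev/null; f
```

```text
t 16.8 tool shift [-0.0001  0.0002  0.0001] turn [ 0.0001 -0.0011 -0.    ] 
F [-0.9   0.24 -0.03] F tool [ 0.32 -0.77 -0.41] T tool [ 0.52  0.03 -0.09] grip 0.011746156019142865 39.997742772102356 [ 0.6001 -0.27    0.1685]
t 17.05 tool shift [ 0.     -0.0001 -0.    ] turn [ 0.0001 -0.0005  0.0004] 
F [-5.85  0.26  4.58] F tool [ 0.77 -2.74 -6.87] T tool [0.99 0.27 0.01] grip 0.011781062560248329 40.00723421573639 [ 0.6004 -0.2701  0.1685]
t 17.3 tool shift [ 0.0001 -0.0003 -0.    ] turn [ 0.0001 -0.0002  0.0011] 
F [-9.19  0.95  7.39] F tool [  1.76  -4.15 -10.94] T tool [1.4  0.43 0.01] grip 0.011987451247456034 40.026458501815796 [ 0.6006 -0.2701  0.1687]
```

Floor contact is firm at the expected depth (11 N along the tool). I'll relieve it, release and withdraw.

```bash
python3 -m handwheel '[{"rot":[0,0,0],"translation":[0,0,-0.002],"grip":0.004},{"rot":[0,0,0],"translation":[0,0,0],"grip":0.012},{"rot":[0,0,0],"translation":[0,0,0],"grip":0.02},{"rot":[0,0,0],"translation":[0,0,0],"grip":0.03},{"rot":[0,0,0],"translation":[0,0,0],"grip":0.04},{"rot":[0,0,0],"translation":[0,0,0],"grip":0.04}]' 10; python3 -m handwheel '[{"rot":[0,0,0],"translation":[0,0,-0.01],"grip":0.04},{"rot":[0,0,0],"translation":[0,0,-0.02],"grip":0.04},{"rot":[0,0,0],"translation":[0,0,-0.03],"grip":0.04},{"rot":[0,0,0],"translation":[0,0,-0.03],"grip":0.04},{"rot":[0,0,0],"translation":[0,0,-0.02],"grip":0.04},{"rot":[0,0,0],"translation":[0,0,0],"grip":0.04},{"rot":[0,0,0],"translation":[0,0,0],"grip":0.04}]'
python3 - <<'E'
from h import *
p,d,m=cap('scene'); cv2.imwrite('pics/s6.png',cv2.resize(p[200:380,170:330],(533,600),interpolation=cv2.INTER_CUBIC)[...,::-1])
w=world(m,d).reshape(-1,3);c=p.reshape(-1,3).astype(float)
k=(c[:,0]>100)&(c[:,0]-c[:,2]>25)&np.all((w>[.5,-.36,.1])&(w<[.72,-.17,.24]),axis=1);q=w[k]
for _ in range(4):
    o=q.mean(0);n=np.linalg.svd(q-o,full_matrices=False)[2][2];n*=np.sign(n[0]);r=(q-o)@n;q=q[abs(r)<max(.004,r.std())]
t=q[q[:,2]>.15]
print(o,n,'lean',np.arcsin(n[2]),'yaw',np.arctan2(n[1],n[0]),np.percentile(q,[1,99],axis=0),'y centre',np.percentile(t[:,1],[1,99]).mean())
E
```

```text
time: 18.05
eef_pos: [0.6002, -0.2697, 0.1679]
orientation: [0.652, 0.712, 0.191, 0.174]
contact_force: [-0.0, 0.2, 0.1]
gripper_width: 0.0399
grip_force: 0.0
time: 18.92
eef_pos: [0.5451, -0.2747, 0.2632]
orientation: [0.653, 0.712, 0.191, 0.174]
contact_force: [0.5, 0.4, -0.2]
gripper_width: 0.0397
grip_force: 0.0
[ 0.61722927 -0.26883106  0.14756711] [0.8578162  0.07628504 0.50826367] lean 0.5331674129480604 yaw 0.08869602770143095 [[ 0.58509756 -0.33689551  0.10083313]
 [ 0.64835296 -0.19967408  0.19577712]] y centre -0.26949569960323744
```

View pics/s6.png

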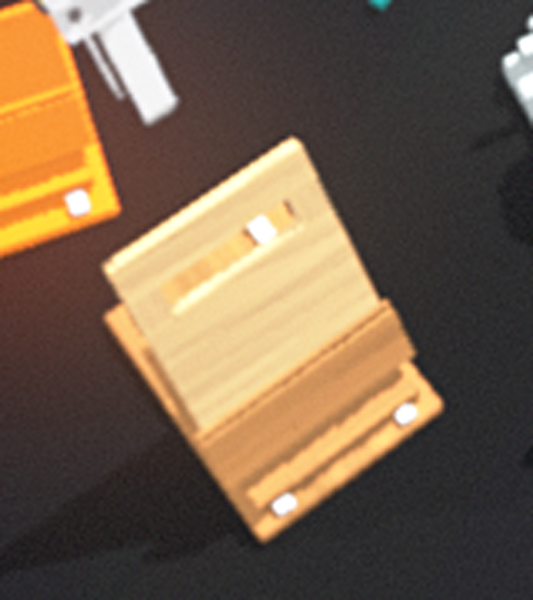

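The board stands released in the slot (crop 245,290), leaning 0.53 rad, square and centred, and the fingers (150,90) are clear. Handing in.

```bash
python3 -c "
from bench import ctrl
print(ctrl.finish_job())"
```

```text
the job is handed in; nothing more can be done
None
```

The board is off the hanger and standing fully home in the wooden rack's slot, centred and leaning 0.53 rad. It is released, the arm is clear, and the job is handed in; no verdict came back.

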